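# Tidy the washing-up things into the sink caddy

### The job

Gather the washing-up things into the wooden sink caddy, each standing or lying flat in the place made to its size: the dish brush, bristles up, along the long trough, the upright pan brush in the large square bay, the wide pump bottle in the middle bay and the slim pump bottle in the small bay. The screw-cap bottle, the sugar jar and the wooden spoon belong to the cooking: leave them where they are. Finish with everything let go and at rest.

Things in the scene. Friction and masses are not known exactly. Their poses are not given: they have to be found in the camera images.
- caddy: Low wooden tray fixed to the worktop, 147 (x) by 234 (y) mm; floor 3 thick, walls 12 high overall. Origin: centre of underside, z up, x roughly away from the robot. Long trough on its -x side: inside 50 (x) by 224 (y), centre (-43.5, 0). Row of three square bays on its +x side: large 82 inside, centre (27.5, 71); middle 68, (20.5, -14); small 54, (13.5, -85). It stands at left or right.
- wide_pump: Wide white round pump bottle, 52 mm across, straight-sided up to 84 mm, shoulder at 90, grey pump above to 115.5 mm; the spout (along its +x) stays within the body's outline. About 0.16 kg. Origin: centre of the underside, z up. Its place: the middle bay.
- slim_pump: Slim white round pump bottle, 38 mm across, straight-sided up to 70 mm, shoulder at 76, grey pump above to 101.5 mm; the spout (along its +x) stays within the body's outline. About 0.09 kg. Origin: centre of the underside, z up. Its place: the small bay.
- pan_brush: Upright pan brush: round foot of stiff white bristles 66 mm across and 20 high, wooden dome, 20 mm neck at 40 to 58 mm, round wooden grip 32 mm across with straight sides from 62 to 87 mm, top at 90 mm. About 0.12 kg. Origin: centre of the underside, z up. Its place: the large bay.
- dish_brush: Rigid brush lying on its back on a dark mat 4 mm thick, 190 mm long: square wooden handle 18 wide and 22 high from x = -95 to +55 mm, round head 36 across centred at x = 77, white bristles up to 28 mm high. Centre of mass near x = 0. About 0.08 kg. Origin: underside at mid-length, x towards the head, z up. Its place: the trough, either way round.
- screw_bottle: Stays where it is. White bottle like the pump bottles, 48 mm across, tapering to a plain round grey screw cap 28 mm across (no pump, no spout), 114 mm high. Origin: centre of the underside, z up.
- sugar_jar: Stays where it is. Round white china jar 66 to 68 mm across with a wooden lid and a small 22 mm ball knob, 89 mm high; similar to the pan brush but no bristles and no long grip. Origin: centre of the underside, z up.
- wooden_spoon: Stays where it is, on the mat beside the dish brush. Wooden spoon 195 mm long, handle 14 mm wide and 12 mm high, flat oval bowl 40 mm wide towards its +x, no bristles. Origin: on the underside near mid-length, z up.
Not all that is in view belongs to the job. Leave any pink look-alike of the slim_pump alone. There is more than one size of the dish_brush; the job needs the larger.

How it is judged:
By the outcome, as a careful person would: the job done as asked, in the order asked, and still so for the second after the job is handed in, with the robot touching nothing.
It also fails if it takes over 125 s, if anything falls off the work surface, if the arm or the gripper's body presses on something with over 40 N, if the wrist force passes 120 N, or if a joint passes its speed limit or range.

### The arm

A 6-joint arm with a two-finger parallel gripper is mounted at the origin on the work surface. World frame = base frame: x ahead of the robot, y to its left, z up, the work surface at z = 0. Lengths are in m, angles in degrees, forces in N, time in s.
With the tool pointing down it reaches from about 0.4 to 0.825 m from the base axis. Payload 7 kg.
Tool frame: the origin (TCP) lies between the finger pads; the fingertips stand 22 mm ahead of it and the grasp point (between the pads) lies 3 mm ahead of it; z points along the fingers, y is the direction in which the jaws open and shut (so a half turn about z gives the same grasp; the last joint's range is limited). The gripper opens to 88 mm and grips with 3 to 60 N. Pads are 19 mm wide; open, the fingers measure 130 mm over their backs; the gripper's body (78 mm by 193 mm) begins 47 mm behind the grasp point.
Start: joints at [-56.774, 20.546, 0.682, 0, -70.136, -16.507], TCP at [0.194, -0.646, 0.249] pointing down, gripper open.
Joint ranges: [-176.03, 176.03], [-82.01, 121.73], [-58.28, 71.71], [-173.87, 95.51], [-174.79, -0.11], [-173.66, 173.66]. Speed limits (degrees/s): [136.94, 136.94, 172.46, 180, 180, 180].

### API

Orientations are given as [roll, pitch, yaw] about the fixed x, y, z axes, in that order (R = Rz(yaw) Ry(pitch) Rx(roll)).
In Python, from plant import telemetry, cams, r gives the robot as it stands.
- The arm moves only by the tool carry_out, never from a script. Its argument "commands" is one flat list of numbers, 5 for each row, row after row: the shift along the world's x, y, z as a fraction of full scale, then the turn about the world's z as a fraction of full scale, then the gripper's target within -1 to 1 (shut at 1, half-way at 0, fully open at -1). In form: [x, y, z, turn, claw, x, y, z, turn, claw, ...]. A call has 1 to 8 rows; each row shifts and turns the commanded pose from where the row before left it; what a row does not reach is not made up. Full scale, the value 1, is 0.04 m for a shift and 4 degrees for a turn. A row lasts 1/10 s, in which the tool goes at most 50 mm and 8.59 degrees, less where a joint would pass 70% of its speed; a pose out of reach is approached as far as the arm can. A call with a number of a shift or a turn outside -1 to 1 is refused whole. A call with a gripper value outside its range is refused whole. The fingers move at their own pace and stop on an object; "grip_force" is the grip in N (left out, the last holds). Time passes only in rows, so rows that do not move let the fingers close. It gives the time, the measured TCP pose, the force and the opening at its end, in the units of the state.
- telemetry.get_state(): the state, without advancing time (a new reading comes with each control period).
- cams.capture(name): name is "scene" or "side" or "wrist"; returns a dict with "frame" (480x640x3 uint8, red, green, blue), "camera_matrix" (3x3 intrinsics, pixels), "camera_from_world" (4x4, takes a point from world to camera coordinates); the wrist camera has in their place "mount" (4x4, takes a point from camera to tool coordinates, whose origin is the TCP and whose axes are the flange's). Camera axes: x right, y down, z forward; pixel columns grow to the right and rows downward; lengths in m; the calibration is good to about 2 mm. A picture is of the moment at which its call begins: read the wrist's pose just before it. There is no depth.
- r.close_job(): hands the job in, once; it reports no verdict.
The state is a dict: "time_s": time; "joints": joint angles; "qd": joint speeds; "joint_torque": joint torques, N m; "tcp_pos": TCP position; "eef_rot": TCP orientation; "contact_force": force on the tool from outside, world axes, zero at the start; "moment": the same for the moment, N m; "gripper_width": finger opening in m.
Only numpy, scipy, OpenCV 4.12 (cv2) and the standard library are available. Lean on these libraries where they do the work, as an engineer would, in place of code of your own. Each camera call takes 0.05 s, during which the arm holds its last target. There are 200 camera calls.

## Working session

There is one attempt and no reset: what is moved stays moved. The work goes in short steps, Python scripts to look and compute and a tool call to move; the robot and the scene stay as the last step left them, time stands still between calls to the robot, and variables do not carry over. Pictures are saved under pics/ and viewed, about 12 in all and at most 16, crops included, and the job is handed in when it is done.

Besides the shell and the picture viewer there is one more tool, called after ">>>" as name(argument=value, ...) on one line, values as JSON. carry_out: Moves the arm, as the interface text tells. Shift numbers are shares of 0.04 m and turn numbers shares of 4 degrees, none past 1 either way. Its arguments: {"type":"object","properties":{"commands":{"type":"array"},"grip_force":{"type":"number"}},"required":["commands"]}

```bash
ls; mkdir -p pics
python3 - <<'E'
from plant import telemetry,cams,r
import cv2
print(telemetry.get_state())
for n in ("scene","side"):
    c=cams.capture(n); cv2.imwrite(f"pics/{n}0.png",c["frame"][:,:,::-1]); print(n,c["camera_matrix"],c["camera_from_world"])
E
```

```text
pics
{'time_s': 0.0, 'joints': array([-5.67758364e+01,  2.05909589e+01,  6.35973279e-01, -1.80236937e-02,
       -7.01353610e+01, -1.65076257e+01]), 'qd': array([-0.01900228, -0.02076541, -0.04889614,  0.03206741,  0.05544064,
        0.01134737]), 'joint_torque': array([-3.32726904e-04, -5.82720315e+01,  2.93063164e+01,  6.99743226e+00,
        6.98520264e-03, -1.29624932e-04]), 'tcp_pos': array([ 0.19401288, -0.64607138,  0.24765133]), 'eef_rot': array([ 1.79908563e+02, -9.42833745e-03, -1.63289592e+02]), 'contact_force': array([0.40507166, 0.12484045, 0.28299311]), 'moment': array([ 0.00594455, -0.04295048, -0.00674781]), 'gripper_width': 0.0875858977855286}
scene [[465.20803781   0.         328.39141334]
 [  0.         465.20803781 235.83036528]
 [  0.           0.           1.        ]] [[-0.07518571  0.99713718  0.00803416  0.01943851]
 [ 0.8588857   0.06885052 -0.50751844 -0.38507189]
 [-0.50661866 -0.03125771 -0.86160344  1.12576119]
 [ 0.          0.          0.          1.        ]]
side [[563.0397408    0.         321.93998234]
 [  0.         563.0397408  240.18893185]
 [  0.           0.           1.        ]] [[-0.89315092 -0.44953686 -0.01407268  0.388454  ]
 [-0.30304664  0.62463131 -0.7197211   0.17670366]
 [ 0.3323314  -0.63855489 -0.69412066  1.06265711]
 [ 0.          0.          0.          1.        ]]
```

View pics/scene0.png

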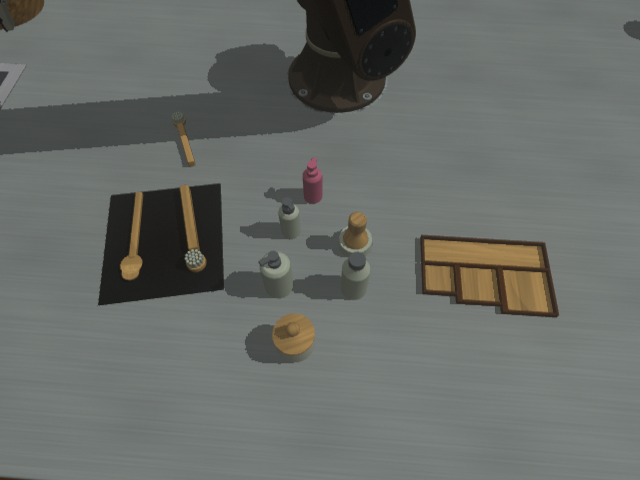

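View pics/side0.png

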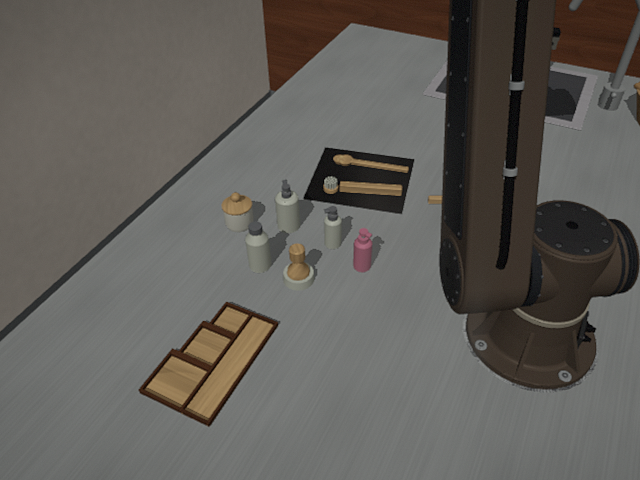

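The scene view shows the mat with the spoon on the left and the large dish brush on the right, from (185,187) to (196,262). The small brush is off the mat at (183,135). The slim pump is at (289,220), the wide pump (276,275), the screw bottle (355,275), the pan brush (356,235), the jar (293,340), and the caddy is on the +y side, centred near (487,275).

```bash
cat > h.py <<'E'
import numpy as np, cv2
from plant import telemetry,cams,r
from scipy.spatial.transform import Rotation as R
def cap(n):
    s=telemetry.get_state(); c=cams.capture(n); K=c["camera_matrix"]
    if n=="wrist":
        T=np.eye(4); T[:3,:3]=R.from_euler("xyz",s["eef_rot"],degrees=True).as_matrix(); T[:3,3]=s["tcp_pos"]
        M=T@c["mount"]
    else: M=np.linalg.inv(c["camera_from_world"])
    return c["frame"],K,M
def ray(px,K,M,z):
    px=np.atleast_2d(np.asarray(px,float)); d=np.c_[px,np.ones(len(px))]@np.linalg.inv(K).T@M[:3,:3].T
    o=M[:3,3]; return o+d*((z-o[2])/d[:,2])[:,None]
def proj(P,K,M):
    W=np.linalg.inv(M); q=np.atleast_2d(P)@W[:3,:3].T+W[:3,3]; q=q@K.T; return q[:,:2]/q[:,2:]
def save(n,f): cv2.imwrite(f"pics/{n}.png",f[:,:,::-1])
def two(p,a,q,b):
    A=[];y=[]
    for px,(f,K,M) in ((p,a),(q,b)):
        d=ray(px,K,M,0)[0]-M[:3,3]; d/=np.linalg.norm(d); Q=np.eye(3)-np.outer(d,d); A.append(Q); y.append(Q@M[:3,3])
    return np.linalg.lstsq(np.vstack(A),np.hstack(y),rcond=None)[0]
E
python3 - <<'E'
from h import *
np.set_printoptions(precision=4,suppress=True)
a=cap("scene");b=cap("side")
# caddy: saturated/dark blob
for n,(f,K,M),box in (("scene",a,(400,220,580,330)),("side",b,(120,285,300,440))):
    hsv=cv2.cvtColor(f,cv2.COLOR_RGB2HSV); m=((hsv[...,1]>90)).astype(np.uint8)
    k=np.zeros_like(m); k[box[1]:box[3],box[0]:box[2]]=1; m*=k
    c=max(cv2.findContours(m,0,1)[0],key=cv2.contourArea)[:,0]
    P=ray(c,K,M,.010)[:,:2].astype(np.float32)*1000
    print(n,"cam",M[:3,3],cv2.minAreaRect(P))
pts={"pan top":((357,217),(298,249),.088),"wide top":((273,258),(286,184),.113),"slim top":((288,205),(332,211),.1),"screw top":((357,260),(255,229),.112),"jar knob":((293,326),(236,196),.085),"pink":((312,163),(364,234),.1)}
for k,(p,q,z) in pts.items(): print(k,two(p,a,q,b),ray(p,*a[1:],z)[0][:2],ray(q,*b[1:],z)[0][:2])
print("brush tail/head",ray([[185,187],[196,259]],*a[1:],.026),ray([[402,189],[331,184]],*b[1:],.026))
print("spoon",ray([[138,195],[131,268]],*a[1:],.016), "small", ray([[190,163],[178,117]],*a[1:],.015))
E
```

```text
scene cam [0.9025 0.0423 0.7744] ((510.2832946777344, 308.17938232421875), (148.03152465820312, 232.81185913085938), 0.5346634984016418)
side cam [0.0473 0.7428 0.8703] ((504.35003662109375, 308.6988220214844), (149.6397705078125, 236.21495056152344), 0.429546058177948)
pan top [0.4546 0.0643 0.0854] [0.4567 0.0646] [0.4531 0.0661]
wide top [ 0.5592 -0.0703  0.114 ] [ 0.5619 -0.0671] [ 0.5587 -0.0763]
slim top [ 0.4417 -0.0601  0.0911] [ 0.4492 -0.0573] [ 0.4366 -0.0531]
screw top [0.5498 0.0676 0.1038] [0.5543 0.0674] [0.5444 0.0747]
jar knob [ 0.6601 -0.0261  0.0799] [ 0.6625 -0.025 ] [ 0.6558 -0.022 ]
pink [ 0.35   -0.0237  0.0959] [ 0.3523 -0.0242] [ 0.3488 -0.0182]
brush tail/head [[ 0.3731 -0.2769  0.026 ]
 [ 0.5301 -0.2199  0.026 ]] [[ 0.3591 -0.2736  0.026 ]
 [ 0.5196 -0.2175  0.026 ]]
spoon [[ 0.3929 -0.3694  0.016 ]
 [ 0.5526 -0.3365  0.016 ]] small [[ 0.3037 -0.2855  0.015 ]
 [ 0.1771 -0.3414  0.015 ]]
```

>>> carry_out(commands=[0.6,1,0,0.1,-1,0.6,1,0,0.1,-1,0.6,1,0,0.1,-1,0.6,1,0,0.1,-1,0.6,1,0,0.1,-1,0.6,1,0,0.1,-1,0.6,1,0,0.1,-1,0.6,1,0,0.1,-1])

```text
time_s: 1.0
tcp_pos: [0.3867, -0.3247, 0.2487]
eef_rot: [-180.0, 0.0, -160.1]
contact_force: [2.0, -0.9, 0.0]
gripper_width: 0.0874
```

>>> carry_out(commands=[0.6,1,0,0,-1,0.6,1,0,0,-1,0,0,0,0,-1,0,0,0,0,-1])

```text
time_s: 1.4
tcp_pos: [0.4346, -0.2454, 0.2485]
eef_rot: [180.0, -0.0, -159.9]
contact_force: [0.4, 0.2, -0.9]
gripper_width: 0.0874
```

Run:
```python
from h import *
s=telemetry.get_state(); print(s["tcp_pos"],s["eef_rot"],s["joints"])
f,K,M=cap("wrist"); save("w1",f); np.savez("w1",K=K,M=M,f=f); print(M)
```

```text
[ 0.43461836 -0.24536097  0.24853178] [ 1.79994250e+02 -5.25585606e-03 -1.59914833e+02] [-6.84869001e+00  3.81173395e+00 -2.09922460e+01 -3.02403652e-03
 -6.52033102e+01 -6.30648745e+01]
[[-3.43027140e-01  9.00338720e-01  2.67810699e-01  3.60521039e-01]
 [ 9.39325393e-01  3.28658718e-01  9.82407874e-02 -2.72393987e-01]
 [ 4.31663892e-04  2.85260646e-01 -9.58449883e-01  3.84858855e-01]
 [ 0.00000000e+00  0.00000000e+00  0.00000000e+00  1.00000000e+00]]
```

View pics/w1.png

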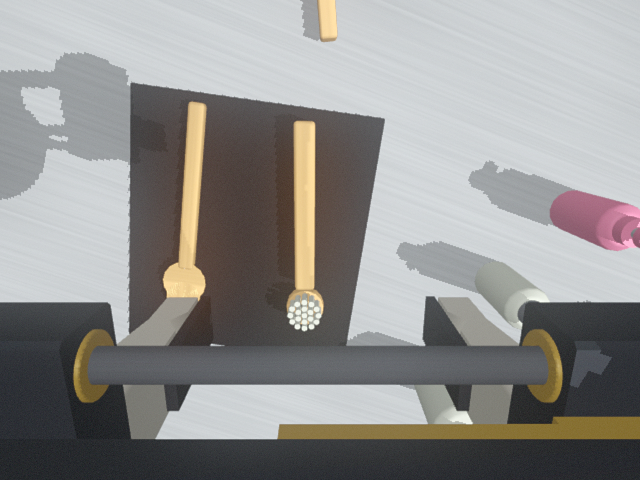

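The wrist view shows the large brush upright in the image, with the tail centre at (304,122) and the head bristles centred at (305,311). The spoon lies to its left.

Run:
```python
from h import *
d=np.load("w1.npz");K,M=d["K"],d["M"]
h=ray([[304.5,310.5]],K,M,.032)[0]; t=ray([[304.5,122]],K,M,.024)[0]; n=ray([[305,289]],K,M,.026)[0]
u=(h-t)[:2];L=np.hypot(*u);u/=L
print(h,t,n,L,np.degrees(np.arctan2(u[1],u[0])),"origin", h[:2]-.077*u, t[:2]+.095*u)
```

```text
[ 0.51991456 -0.2267391   0.032     ] [ 0.36361369 -0.28250517  0.024     ] [ 0.50211389 -0.23276019  0.026     ] 0.16595124370283032 19.63572562850985 origin [ 0.44739225 -0.25261409] [ 0.45308926 -0.25058147]
```

>>> carry_out(commands=[0.2,-0.06,-1,0,-0.5,0.19,-0.06,-1,-0.1,-0.5,0,0,-1,0,-0.5,0,0,-1,0,-0.5,0,0,-0.7,0,-0.5,0,0,-0.4,0,-0.5,0,0,-0.19,0,-0.5,0,0,0,0,-0.5])

```text
time_s: 2.25
tcp_pos: [0.4488, -0.2521, 0.0361]
eef_rot: [179.9, -0.1, -160.6]
contact_force: [0.3, 0.1, 0.4]
gripper_width: 0.0657
```

>>> carry_out(commands=[0,0,0,0,1,0,0,0,0,1,0,0,0,0,1,0,0,0,0,1,0,0,0,0,1,0,0,0,0,1,0,0,0,0,1], grip_force=20)

```text
time_s: 2.95
tcp_pos: [0.4499, -0.2512, 0.0371]
eef_rot: [-180.0, 0.0, -160.5]
contact_force: [0.4, 0.1, 1.6]
gripper_width: 0.018
```

>>> carry_out(commands=[0,0,0.5,0,1,0,0,1,0,1,0,0,1,1,1,0,0,1,1,1,0.1,0.8,0.5,1,1,0.1,0.95,0.5,1,1,0.1,0.95,0.5,1,1,0.1,0.95,0.3,1,1])

```text
time_s: 3.75
tcp_pos: [0.4659, -0.104, 0.2505]
eef_rot: [-179.9, 0.1, -136.3]
contact_force: [0.9, 0.3, -0.8]
gripper_width: 0.0178
```

>>> carry_out(commands=[0.1,0.95,0,1,1,0.1,0.95,0,1,1,0.1,0.95,0,1,1,0.05,0.95,0,1,1,0,0.95,0,1,1,0,0.95,0,1,1,0,0.95,0,1,1,0,0.95,0,1,1])

```text
time_s: 4.55
tcp_pos: [0.4792, 0.2003, 0.2488]
eef_rot: [180.0, -0.0, -104.3]
contact_force: [0.3, 0.6, -0.4]
gripper_width: 0.0179
```

>>> carry_out(commands=[0,0.95,0,1,1,0,0.95,0,1,1,0,0.95,0,1,1,0,0.9,0,0.6,1,0,0.3,0,0,1,0,0,0,0,1,0,0,0,0,1])

```text
time_s: 5.25
tcp_pos: [0.4794, 0.3602, 0.2484]
eef_rot: [179.9, -0.1, -90.1]
contact_force: [0.1, -0.3, -1.0]
gripper_width: 0.0176
```

Run:
```python
from h import *
s=telemetry.get_state(); print(s["tcp_pos"],s["eef_rot"],s["joints"],s["gripper_width"])
f,K,M=cap("wrist"); save("w2",f); np.savez("w2",K=K,M=M,f=f)
```

```text
[0.47938966 0.36015372 0.2484282 ] [ 1.79947745e+02 -5.82249631e-02 -9.00975469e+01] [ 5.55657109e+01  1.35572283e+01 -9.17329054e+00 -1.11683893e-02
 -6.73470348e+01 -5.56589759e+01] 0.017603202838960195
```

View pics/w2.png

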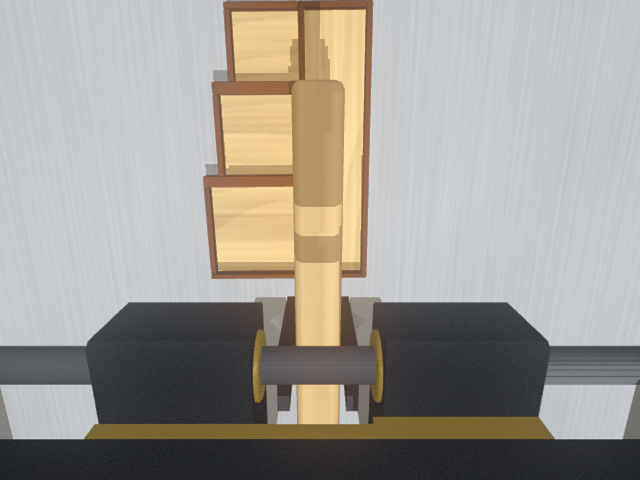

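The caddy fills the upper middle of the wrist view. Its trough-side outer edge runs from (372,2) to (366,276), its +y edge lies at row 277, and its -y edge at about row 2. The brush is held straight.

Run:
```python
from h import *
d=np.load("w2.npz");K,M,f=d["K"],d["M"],d["f"]
print(ray([[372.5,2],[366.5,276.5],[211,277],[224,2],[204,178],[214,83]],K,M,.012)[:,:2], M[:3,3])
hsv=cv2.cvtColor(f,cv2.COLOR_RGB2HSV)
for r0 in (30,60,150,240): # right outer edge of saturation, row scan
    row=hsv[r0,:,1]; x=np.where(row[345:400]>80)[0].max()+345.5; print(r0,x,ray([[x,r0]],K,M,.012)[0,:2])
# tail end of brush (top face z ~ tcp-3mm below?)
t=ray([[293,90],[345,90],[297,290],[341,290]],K,M,.248+(-.022+.011)); print(t)
```

```text
[[0.43367056 0.19108828]
 [0.43119842 0.42211769]
 [0.57844999 0.42220182]
 [0.55094696 0.19089637]
 [0.57768472 0.3290026 ]
 [0.56317041 0.25062248]] [0.47805052 0.28238552 0.38482675]
30 371.5 [0.43376848 0.21108171]
60 370.5 [0.43381871 0.2332816 ]
150 368.5 [0.43311356 0.30518838]
240 366.5 [0.43231878 0.38623377]
[[0.48584075 0.27200505 0.237     ]
 [0.46864007 0.27203911 0.237     ]
 [0.48566083 0.3431676  0.237     ]
 [0.46897615 0.34321642 0.237     ]]
```

>>> carry_out(commands=[-0.2,-0.65,-0.5,0.1,1,-0.2,-0.67,-1,0,1,0,0,-1,0,1,0,0,-1,0,1,0,0,-0.8,0,1,0,0,-0.5,0,1,0,0,-0.3,0,1,0,0,0,0,1])

```text
time_s: 6.1
tcp_pos: [0.4634, 0.3065, 0.044]
eef_rot: [179.9, -0.1, -89.7]
contact_force: [0.1, -0.6, -0.9]
gripper_width: 0.0175
```

Run:
```python
from h import *
s=telemetry.get_state(); print(s["tcp_pos"],s["eef_rot"],s["gripper_width"],s["contact_force"])
a=cap("scene")[0][200:340,380:600]; b=cap("side")[0][270:440,120:320]
a=cv2.resize(a,(400,300),interpolation=2);b=cv2.resize(b,(400,300),interpolation=2); save("p1",np.hstack([a,b]))
```

```text
[0.46340349 0.30654841 0.04398046] [ 1.79915519e+02 -1.03043868e-01 -8.97495698e+01] 0.017534408705528137 [ 0.05901811 -0.58528783 -0.89891509]
```

View pics/p1.png

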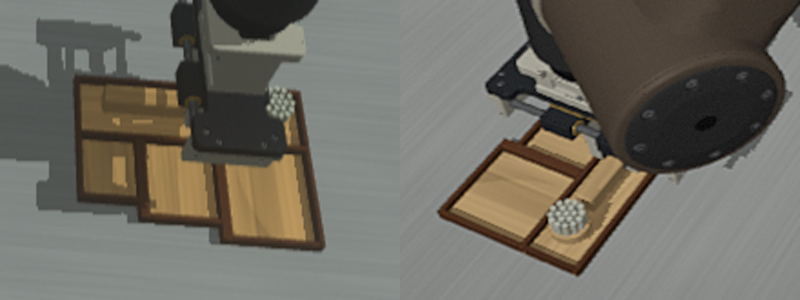

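The brush hangs along the trough with its head inside the walls. I'll lower it and let go.

>>> carry_out(commands=[0,0,-0.16,0,1,0,0,0,0,1,0,0,0,0,1,0,0,0,0,0.2,0,0,0,0,0.2,0,0,0,0,0.2,0,0,0,0,0.2])

```text
time_s: 6.9
tcp_pos: [0.4638, 0.308, 0.0387]
eef_rot: [-180.0, 0.0, -89.7]
contact_force: [0.1, -0.3, 1.5]
gripper_width: 0.0344
```

>>> carry_out(commands=[0,0,0.4,0,0.2,0,0,0.8,0,0,0,0,1,0,-0.3,0,0,1,0,-0.5,0,-0.4,1,0,-0.5,0,-0.8,1,0,-0.5,0,-0.9,0,0,-0.5,0,-0.9,0,0,-0.5])

```text
time_s: 7.7
tcp_pos: [0.4639, 0.1881, 0.2472]
eef_rot: [-179.9, 0.1, -89.6]
contact_force: [0.7, -0.2, -0.7]
gripper_width: 0.0656
```

>>> carry_out(commands=[0,-0.9,0,0,-0.5,0,-0.6,0,0,-0.5,0,0,0,0,-0.5,0,0,0,0,-0.5])

```text
time_s: 8.1
tcp_pos: [0.4638, 0.1284, 0.2459]
eef_rot: [-180.0, 0.0, -89.8]
contact_force: [0.4, -0.0, 0.2]
gripper_width: 0.0654
```

Run:
```python
from h import *
s=telemetry.get_state(); print(s["tcp_pos"],s["eef_rot"],s["gripper_width"])
f,K,M=cap("wrist"); save("w3",f); np.savez("w3",K=K,M=M,f=f)
```

```text
[0.46383654 0.12836958 0.24585069] [-1.79970493e+02  2.51833264e-02 -8.97531744e+01] 0.06542920545634183
```

View pics/w3.png

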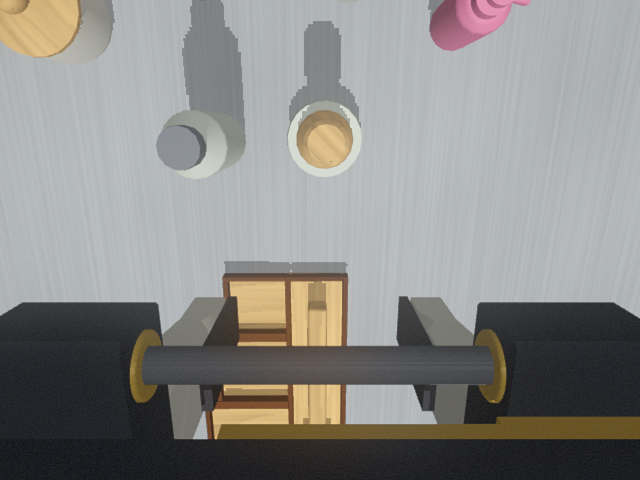

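The pan brush foot ring is centred at (325,139) and its grip at (325,138). The screw bottle is at (182,147), the jar at upper left and the pink bottle at upper right. The dish brush handle lies straight in the trough at column 317.

Run:
```python
from h import *
d=np.load("w3.npz");K,M=d["K"],d["M"]
print(ray([[325,139],[289,139],[361,139]],K,M,.015)[:,:2],ray([[325,139]],K,M,.088)[:,:2], ray([[182,147]],K,M,.114)[:,:2])
```

```text
[[0.45615573 0.06416872]
 [0.48668553 0.06428697]
 [0.4256232  0.06405046]] [[0.45747067 0.06143173]] [[0.54692517 0.06562682]]
```

>>> carry_out(commands=[-0.1,-0.8,0,0,-0.2,-0.1,-0.82,-0.3,0,-0.2,0,0,-1,0,-0.2,0,0,-1,0,-0.2,0,0,-1,0,-0.2,0,0,-0.6,0,-0.2,0,0,-0.3,0,-0.2,0,0,0,0,-0.2])

```text
time_s: 8.95
tcp_pos: [0.4548, 0.0642, 0.0757]
eef_rot: [179.8, -0.1, -89.6]
contact_force: [0.3, -0.4, 1.2]
gripper_width: 0.0526
```

>>> carry_out(commands=[0,0,0,0,0.7,0,0,0,0,0.7,0,0,0,0,0.7,0,0,0,0,0.7,0,0,0,0,0.7,0,0,0.3,0,0.7,0,0,0.3,0,0.7,0,0,0,0,0.7], grip_force=20)

```text
time_s: 9.75
tcp_pos: [0.4563, 0.0642, 0.1028]
eef_rot: [-179.9, 0.1, -89.7]
contact_force: [0.5, 0.4, -1.3]
gripper_width: 0.0313
```

>>> carry_out(commands=[0,0.3,0.8,0,0.7,0.1,0.95,0.7,0,0.7,0.25,0.95,0,0,0.7,0.3,0.95,0,0,0.7,0.3,0.95,0,0,0.7,0.3,0.95,0,0,0.7,0.3,0.95,0,0,0.7,0.3,0.95,0,0,0.7])

```text
time_s: 10.55
tcp_pos: [0.5296, 0.3432, 0.1604]
eef_rot: [179.9, -0.0, -89.7]
contact_force: [0.0, 0.3, -1.5]
gripper_width: 0.0311
```

>>> carry_out(commands=[0.07,0.9,0,0,0.7,0,0,-0.5,0,0.7,0,0,-0.6,0,0.7,0,0,0,0,0.7,0,0,0,0,0.7])

```text
time_s: 11.05
tcp_pos: [0.5323, 0.3774, 0.1169]
eef_rot: [179.9, -0.1, -89.7]
contact_force: [-0.5, 0.2, -0.8]
gripper_width: 0.0313
```

Run:
```python
from h import *
s=telemetry.get_state(); print(s["tcp_pos"],s["eef_rot"],s["gripper_width"],s["contact_force"])
a=cap("scene")[0][200:340,380:600]; b=cap("wrist")[0]
a=cv2.resize(a,(400,300),interpolation=2);b=cv2.resize(b,(400,300),interpolation=2); save("p2",np.hstack([a,b]))
```

```text
[0.5323445  0.37741791 0.11692518] [ 1.79935449e+02 -9.95846831e-02 -8.96801651e+01] 0.0312921252590979 [-0.49236169  0.20317492 -0.79247919]
```

View pics/p2.png

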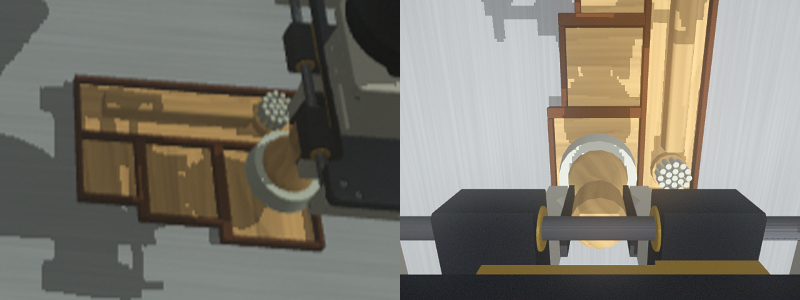

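The brush foot is above the large bay and looks centred in the wrist view, and the dish brush sits flat in the trough. I'll lower it and release.

>>> carry_out(commands=[0,0,-0.4,0,0.7,0,0,-0.3,0,0.7,0,0,-0.17,0,0.7,0,0,0,0,0.7,0,0,0,0,0.7])

```text
time_s: 11.65
tcp_pos: [0.5328, 0.378, 0.0832]
eef_rot: [-180.0, 0.0, -89.7]
contact_force: [-0.5, -0.0, -1.4]
gripper_width: 0.0314
```

>>> carry_out(commands=[0,0,0,0,-0.1,0,0,0,0,-0.1,0,0,0,0,-0.1,0,0,0,0,-0.1])

```text
time_s: 12.05
tcp_pos: [0.5327, 0.3781, 0.0832]
eef_rot: [-180.0, 0.0, -89.7]
contact_force: [1.0, 0.0, 1.0]
gripper_width: 0.0479
```

>>> carry_out(commands=[0,0,0.5,0,-0.2,0,0,1,0,-0.5,0,0,1,0,-0.7,0,-0.5,1,0,-0.7,0,-0.9,0.6,0,-0.7,0,-0.95,0,0,-0.7,0,-0.95,0,0,-0.7,0,-0.95,0,0,-0.7])

```text
time_s: 12.85
tcp_pos: [0.5323, 0.2066, 0.2474]
eef_rot: [-180.0, 0.0, -89.7]
contact_force: [1.3, -0.4, 0.8]
gripper_width: 0.0748
```

>>> carry_out(commands=[0.1,-0.95,0,0,-0.7,0.1,-0.95,0,0,-0.7,0.1,-0.95,0,0,-0.7,0.1,-0.95,0,0,-0.7,0.1,-0.4,0,0,-0.7,0,0,0,0,-0.7,0,0,0,0,-0.7])

```text
time_s: 13.55
tcp_pos: [0.5526, 0.0397, 0.2469]
eef_rot: [-180.0, 0.0, -89.7]
contact_force: [-0.5, -0.1, -0.0]
gripper_width: 0.0744
```

Run:
```python
from h import *
s=telemetry.get_state(); print(s["tcp_pos"],s["eef_rot"],s["gripper_width"])
f,K,M=cap("wrist"); save("w4",f); np.savez("w4",K=K,M=M,f=f)
```

```text
[0.55255272 0.03972565 0.2469285 ] [-1.79986307e+02  1.22947127e-02 -8.97463100e+01] 0.07440943974153978
```

View pics/w4.png

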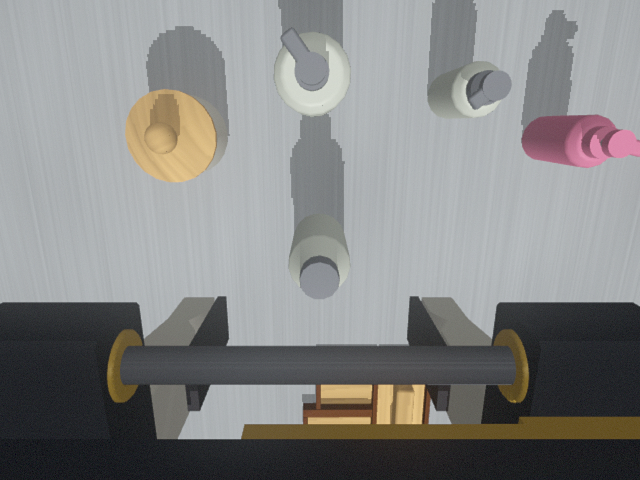

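The wide pump's shoulder is centred at (312,74), the slim pump's at (476,90), the jar lid at (172,136) and the screw cap at (320,278).

Run:
```python
from h import *
d=np.load("w4.npz");K,M=d["K"],d["M"]
print("wide",ray([[312,74],[275,74],[350,74]],K,M,.082)[:,:2],"slim",ray([[477,90],[452,90],[502,90]],K,M,.07)[:,:2],"jar",ray([[172,136]],K,M,.07)[:,:2],ray([[320,278]],K,M,.114)[:,:2])
```

```text
wide [[ 0.55507817 -0.06895804]
 [ 0.5797599  -0.06885693]
 [ 0.52972594 -0.0690619 ]] slim [[ 0.43954865 -0.06023851]
 [ 0.45707859 -0.06016718]
 [ 0.42201712 -0.06030986]] jar [[ 0.6562761  -0.02819505]] [[0.54918874 0.06406641]]
```

>>> carry_out(commands=[0.08,-0.9,0,0,-0.7,0,-0.93,0,0,-0.7,0,-0.9,0,0,-0.7,0,0,-0.8,0,-0.7,0,0,-1,0,-0.7,0,0,-1,0,-0.7,0,0,-0.8,0,-0.7,0,0,-0.57,0,-0.7])

```text
time_s: 14.4
tcp_pos: [0.5549, -0.0682, 0.0778]
eef_rot: [179.9, -0.0, -89.6]
contact_force: [-0.3, 0.8, -0.1]
gripper_width: 0.0744
```

>>> carry_out(commands=[0,0,0,0,-0.7,0,0,0,0,0.2,0,0,0,0,0.2,0,0,0,0,0.2,0,0,0,0,0.2,0,0,0,0,0.2,0,0,0.4,0,0.2,0,0,0.6,0,0.2], grip_force=20)

```text
time_s: 15.2
tcp_pos: [0.5544, -0.0695, 0.1193]
eef_rot: [179.8, -0.0, -89.7]
contact_force: [0.4, -1.1, -1.2]
gripper_width: 0.0514
```

>>> carry_out(commands=[0,0,1,0,0.2,0,0,1,0,0.2,0,0.3,0.6,0,0.2,-0.1,0.95,0,0,0.2,-0.1,0.95,0,0,0.2,-0.1,0.95,0,0,0.2,-0.1,0.95,0,0,0.2,-0.1,0.95,0,0,0.2])

```text
time_s: 16.0
tcp_pos: [0.5351, 0.134, 0.2242]
eef_rot: [-180.0, 0.0, -89.7]
contact_force: [0.4, 0.4, -1.3]
gripper_width: 0.0512
```

>>> carry_out(commands=[-0.1,0.95,0,0,0.2,-0.1,0.95,0,0,0.2,0,0.95,0,0,0.2,0,0.95,0,0,0.2,0,0.2,-0.6,0,0.2,0,0,-1,0,0.2,0,0,-0.9,0,0.2,0,0,0,0,0.2])

```text
time_s: 16.8
tcp_pos: [0.5248, 0.2904, 0.119]
eef_rot: [179.6, -0.3, -89.7]
contact_force: [-0.7, -0.5, -1.4]
gripper_width: 0.051
```

Run:
```python
from h import *
s=telemetry.get_state(); print(s["tcp_pos"],s["eef_rot"],s["gripper_width"],s["contact_force"])
a=cap("scene")[0][200:340,380:600]; b=cap("wrist")[0]
a=cv2.resize(a,(400,300),interpolation=2);b=cv2.resize(b,(400,300),interpolation=2); save("p3",np.hstack([a,b]))
```

```text
[0.52479776 0.2903864  0.11904498] [179.57222492  -0.33677769 -89.74230702] 0.05096411649833982 [-0.69858152 -0.47132093 -1.39660922]
```

View pics/p3.png

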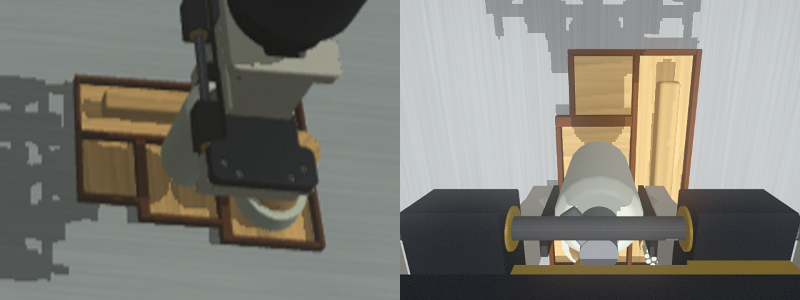

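The pan brush stands inside the large bay, and the wide bottle hangs over the middle bay. I'll lower it.

>>> carry_out(commands=[0,0.03,-0.4,0,0.2,0,0,-0.3,0,0.2,0,0,-0.2,0,0.2,0,0,0,0,0.2,0,0,0,0,0.2])

```text
time_s: 17.4
tcp_pos: [0.5281, 0.294, 0.0886]
eef_rot: [-180.0, 0.0, -89.7]
contact_force: [0.3, 0.2, -1.2]
gripper_width: 0.0512
```

>>> carry_out(commands=[0,0,-0.12,0,0.2,0,0,0,0,0.2,0,0,0,0,-0.6,0,0,0,0,-0.6,0,0,0,0,-0.6,0,0,0,0,-0.6])

```text
time_s: 18.0
tcp_pos: [0.5276, 0.2939, 0.0831]
eef_rot: [180.0, -0.0, -89.7]
contact_force: [0.4, 0.3, 0.2]
gripper_width: 0.0694
```

>>> carry_out(commands=[0,0,0.4,0,-0.6,0,0,1,0,-0.6,0,0,1,0,-0.6,0,0,1,0,-0.6,-0.2,-0.9,0.6,0,-0.4,-0.3,-0.95,0,0,-0.4,-0.3,-0.95,0,0,-0.4,-0.3,-0.95,0,0,-0.4])

```text
time_s: 18.8
tcp_pos: [0.483, 0.1426, 0.2433]
eef_rot: [-180.0, 0.0, -89.7]
contact_force: [-0.3, -0.7, -0.1]
gripper_width: 0.0615
```

>>> carry_out(commands=[-0.3,-0.95,0,0,-0.4,-0.3,-0.95,0,0,-0.4,-0.3,-0.95,0,0,-0.4,-0.2,-0.4,0,0,-0.4,0,0,0,0,-0.4,0,0,0,0,-0.4])

```text
time_s: 19.4
tcp_pos: [0.44, 0.014, 0.2435]
eef_rot: [-180.0, 0.0, -89.7]
contact_force: [-0.4, 0.2, -0.2]
gripper_width: 0.0611
```

Run:
```python
from h import *
s=telemetry.get_state(); print(s["tcp_pos"],s["eef_rot"],s["gripper_width"])
f,K,M=cap("wrist"); save("w5",f); np.savez("w5",K=K,M=M,f=f)
```

```text
[0.43999733 0.01397031 0.24347004] [-1.79953687e+02  2.43776064e-02 -8.97268961e+01] 0.061145688196812376
```

View pics/w5.png

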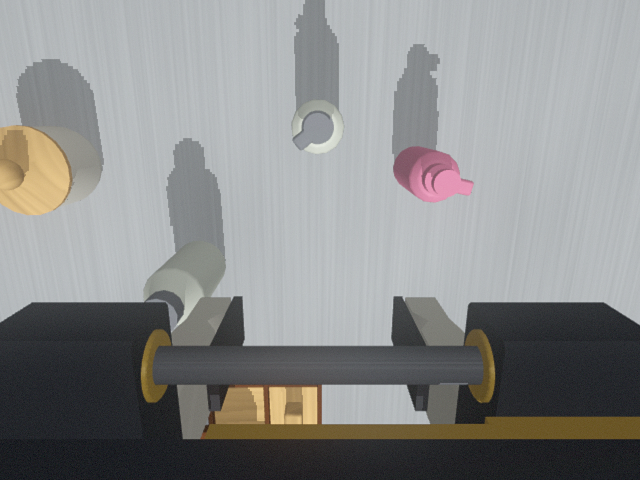

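The slim pump's shoulder is centred at (318,127). The pink bottle is at (428,175), to the -x side.

Run:
```python
from h import *
d=np.load("w5.npz");K,M=d["K"],d["M"]
print("slim",ray([[318,127]],K,M,.07)[:,:2],"pink",ray([[425,174],[394,174]],K,M,.07)[:,:2])
```

```text
slim [[ 0.43847874 -0.06061743]] pink [[ 0.35994057 -0.02786615]
 [ 0.38265061 -0.02776797]]
```

>>> carry_out(commands=[-0.04,-0.9,0,0,-0.3,0,-0.96,0,0,-0.3,0,0,-0.8,0,-0.3,0,0,-1,0,-0.3,0,0,-1,0,-0.3,0,0,-0.8,0,-0.3,0,0,-0.5,0,-0.3,0,0,-0.3,0,-0.3])

```text
time_s: 20.25
tcp_pos: [0.4378, -0.0598, 0.065]
eef_rot: [179.8, -0.0, -89.6]
contact_force: [-0.1, -0.2, 0.1]
gripper_width: 0.057
```

>>> carry_out(commands=[0,0,0,0,-0.3,0,0,0,0,0.5,0,0,0,0,0.5,0,0,0,0,0.5,0,0,0,0,0.5,0,0,0,0,0.5], grip_force=15)

```text
time_s: 20.85
tcp_pos: [0.4389, -0.0603, 0.0679]
eef_rot: [-179.9, 0.0, -89.7]
contact_force: [1.0, -0.0, 3.3]
gripper_width: 0.0374
```

>>> carry_out(commands=[0,0,0.5,0,0.5,0,0,1,0,0.5,0,0,1,0,0.5,0,0,1,0,0.5,0.2,0.6,0.1,0,0.5,0.25,0.9,0,0,0.5,0.25,0.9,0,0,0.5,0.25,0.9,0,0,0.5])

```text
time_s: 21.65
tcp_pos: [0.4759, 0.0726, 0.2115]
eef_rot: [-180.0, 0.0, -89.7]
contact_force: [0.9, -0.1, -0.5]
gripper_width: 0.0375
```

>>> carry_out(commands=[0.25,0.9,0,0,0.5,0.25,0.9,0,0,0.5,0.25,0.9,0,0,0.5,0.25,0.9,0,0,0.5,0.08,0.15,-0.8,0,0.5,0,0,-0.8,0,0.5,0,0,-0.8,0,0.5,0,0,0,0,0.5])

```text
time_s: 22.45
tcp_pos: [0.5165, 0.2196, 0.1109]
eef_rot: [179.6, -0.3, -89.7]
contact_force: [-0.8, -0.5, -1.5]
gripper_width: 0.0374
```

Run:
```python
from h import *
s=telemetry.get_state(); print(s["tcp_pos"],s["eef_rot"],s["gripper_width"],s["contact_force"])
a=cap("scene")[0][200:340,380:600]; b=cap("wrist")[0]
a=cv2.resize(a,(400,300),interpolation=2);b=cv2.resize(b,(400,300),interpolation=2); save("p4",np.hstack([a,b]))
```

```text
[0.51654115 0.21957121 0.11094883] [179.59537221  -0.27877486 -89.73412567] 0.037406070893204274 [-0.77253928 -0.54789818 -1.45588697]
```

View pics/p4.png

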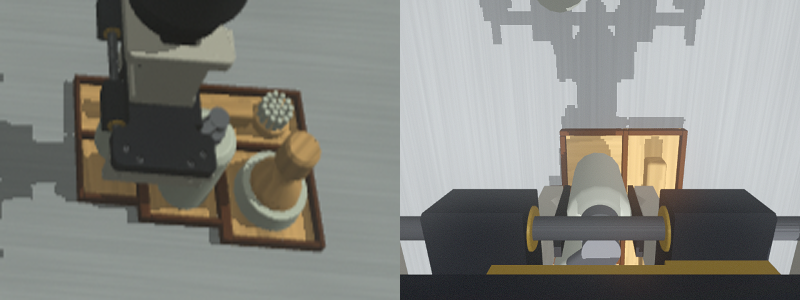

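The pan brush and wide pump both stand upright in their bays, and the slim bottle hangs over the small bay.

>>> carry_out(commands=[0,0,-0.4,0,0.5,0,0,-0.3,0,0.5,0,0,-0.2,0,0.5,0,0,0,0,0.5,0,0,0,0,0.5])

```text
time_s: 23.05
tcp_pos: [0.5197, 0.2216, 0.0797]
eef_rot: [-180.0, 0.0, -89.7]
contact_force: [0.3, -0.5, -1.5]
gripper_width: 0.0376
```

>>> carry_out(commands=[0,0,-0.2,0,0.5,0,0,0,0,0.5,0,0,0,0,0.5,0,0,0,0,-0.2,0,0,0,0,-0.2,0,0,0,0,-0.2,0,0,0,0,-0.2])

```text
time_s: 23.75
tcp_pos: [0.5194, 0.2215, 0.0713]
eef_rot: [-180.0, 0.0, -89.7]
contact_force: [-0.5, 0.1, 0.6]
gripper_width: 0.0526
```

>>> carry_out(commands=[0,0,0.4,0,-0.2,0,0,1,0,-0.2,0,0,1,0,-0.2,0,0,1,0,-0.2,0,-0.6,0.8,0,-0.4,0,-0.95,0,0,-0.4,0,-0.95,0,0,-0.4,0,-0.95,0,0,-0.4])

```text
time_s: 24.55
tcp_pos: [0.519, 0.0824, 0.2397]
eef_rot: [-180.0, 0.0, -89.6]
contact_force: [0.6, -0.6, 0.9]
gripper_width: 0.0615
```

>>> carry_out(commands=[-0.2,-0.95,0,0,-0.4,-0.2,-0.95,0,0,-0.4,0,-0.95,0,0,-0.4,0,-0.95,0,0,-0.4,0,-0.9,0,0,-0.4,0,0,0,0,-0.4,0,0,0,0,-0.4,0,0,0,0,-0.4])

```text
time_s: 25.35
tcp_pos: [0.5034, -0.1041, 0.2392]
eef_rot: [-180.0, 0.0, -89.7]
contact_force: [-0.0, -0.5, -0.4]
gripper_width: 0.0613
```

Run:
```python
from h import *
s=telemetry.get_state(); print(s["tcp_pos"],s["contact_force"],s["qd"].round(2))
a=cap("scene")[0][100:380,80:600]; b=cap("side")[0][180:440,120:320]
save("p5",np.vstack([cv2.resize(a,(560,300),interpolation=2),np.hstack([cv2.resize(b,(340,300),interpolation=2),cv2.resize(cap("scene")[0][200:340,400:580],(220,300)) ])]))
```

```text
[ 0.50335943 -0.10409645  0.23922768] [-0.04398755 -0.48553635 -0.42353988] [ 0.93 -0.02 -0.02 -0.04  0.02  0.02]
```

View pics/p5.png

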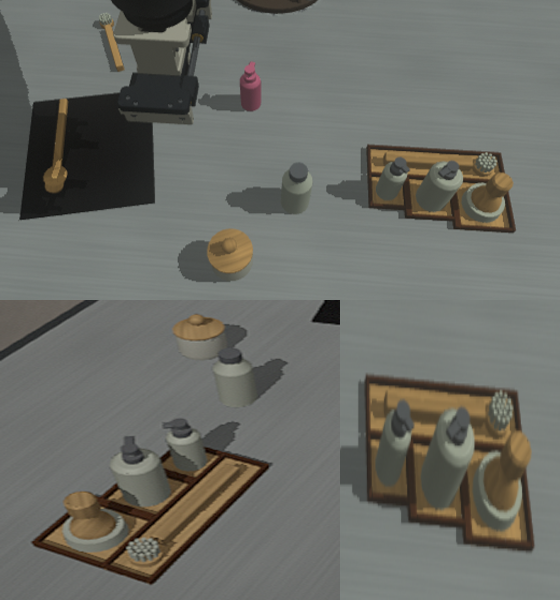

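Everything stands or lies in its place in both views. The screw bottle, jar, spoon, pink bottle and small brush haven't moved. I'll let the arm settle, then hand in.

>>> carry_out(commands=[0,0,0,0,-0.4,0,0,0,0,-0.4,0,0,0,0,-0.4,0,0,0,0,-0.4])

```text
time_s: 25.9
tcp_pos: [0.5034, -0.1043, 0.2392]
eef_rot: [-180.0, 0.0, -89.7]
contact_force: [0.2, 0.3, 0.2]
gripper_width: 0.0614
```

```bash
python3 -c "
from h import *
s=telemetry.get_state(); print(s['time_s'],s['qd'].round(2)); print(r.close_job())"
```

```text
25.9 [-0.16 -0.03  0.02  0.03  0.09  0.02]
the job is handed in; nothing more can be done
None
```

The job is done and handed in at 25.9 s. I placed the dish brush (bristles up, along the trough), the pan brush, the wide pump and the slim pump in their places, in that order.

The last scene and side views show all four in place, with the gripper empty and well clear of them. The screw bottle, sugar jar, spoon, pink bottle and small brush look untouched. Wrist forces stayed within a few newtons at every reading.

- **Measurement disagreement:** sizes measured from the wrist camera came out 3–8% small: 166 mm against 172 mm on the dish brush, and 61 mm against 66 mm on the pan brush foot. The scene view put the dish brush about 8 mm to one side of where the wrist view did. The open jaws had enough room for this, and each grasp closed to within 1 mm of the expected width.
- **Not measured:** I checked the final fit in the bays only by eye in the images.

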